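# Clamp a horse blank in the quick-release vise

## Task

Clamp the bare wooden horse in the green vise ready for sanding: press the red quick-release lever down and, keeping it down, slide the jaw in until the horse is nipped flush against the fixed jaw, let the lever go, then wind the crank clockwise (seen from the crank's end) until the horse is held firmly, about half a turn to one turn after it starts to bite but no more, or the wood is bruised. Let go of everything, leave the horse standing in the vise, and do not disturb the freshly painted red and blue horses.

Things in the scene. Friction and masses are not known exactly. Their poses are not given: they have to be found in the camera images.
- vise: Green cast bench vise, fixed to the bench. Origin: underside centre of its bed, 300 x 100 x 20 mm. Its x axis is the closing direction (from crank towards fixed jaw), y points to the lever side (roughly towards the robot), z up. The screw's axis is parallel to x at y = 0, 105 mm above the bench. The sliding carriage is a block 50 mm (x) x 76 mm (y), top 135 mm above the bench. Jaw lips: fixed jaw top 115 mm, pad top 105 mm.
- jaw: The fixed jaw with a pale wooden facing, same origin and axes as the vise; its gripping face is at vise x = +115 mm, 35 to 110 mm above the bench.
- pad: Moving jaw: cork-faced plate 80 mm wide (y), 40 to 105 mm above the bench, pushed by the screw. It is sprung: it gives about 15 N per mm of squeeze (up to 13 mm).
- pad_face (a point): Centre of the cork face of the moving jaw, 70 mm above the bench. Axes as the vise's.
- carriage (a joint): How far (m) the carriage with moving jaw, lever and crank has slid in, 0 to 0.130; grows towards the fixed jaw. At about 0.105 (with the crank at 0; 1.5 mm less per rad of crank) the 45 mm horse is just nipped between the pad and the fixed jaw. Slides with 1.5 N of drag (plus the horse's) while the lever is down; held by a toothed half-nut of 5 mm pitch when the lever is up, so it may settle up to 2.5 mm either way as the lever rises.
- lever (a joint): Quick-release lever, rad: 0 up (half-nut engaged), 0.28 fully down; the half-nut is clear of the teeth only beyond about 0.19. It is sprung, hinge parallel to vise x, 62 mm above the bench at vise y = +30 mm; takes about 5.5 N to start and 8.5 N fully down on the thumb plate. It springs up when let go; if it lands on a tooth it hangs at about 0.15 to 0.2 until winding the crank pushes the carriage back a little and it drops in.
- lever_plate (a point): Middle of the top face of the lever's red thumb plate, 44 x 44 mm, 70 mm above the bench when up and about 25 mm lower when fully down. A lip 12 mm high and 6 mm thick runs along the plate's edge nearest the fixed jaw (its inner side 16 mm from this point): press beside it and push against it to slide the carriage. The plate travels with the carriage.
- crank (a joint): Angle of the crank, rad: 0 with the grip straight above the screw's axis, grows as it is wound clockwise as seen from the crank's end (over the top away from the lever side), up to 9.0. Each rad advances the screw and moving jaw 1.5 mm (9.4 mm a turn). Turning it takes 5 N at the grip when loose, about 6 N at 30 N of squeeze and 8 N at 100 N; it stays where it is left.
- grip_center (a point): Point on the axis of the crank's wooden grip, a freely spinning cylinder 19 mm in diameter and 85 mm long, parallel to vise x, sticking out from the crank arm towards -x; this point is 50 mm out from the arm. The grip circles the screw's axis at a radius of 50 mm, so 55 to 155 mm above the bench.
- blank: The bare wooden horse, loose, standing in the vise between the jaws: 45 mm thick (its x, across the jaws), about 110 mm long (its y, head towards -y) and 125 mm high, 0.2 to 0.4 kg. Origin: centre of its underside, 20 mm above the bench.
- red_horse: Freshly painted red horse, loose on the bench: 40 mm thick (x), 100 mm long (y), 113 mm high. Origin: centre of its underside. Leave alone.
- blue_horse: Freshly painted blue horse, as the red one. Leave alone.
Things that resemble listed ones, but are neither listed nor needed, are in the scene too. Several things have the shape of the blank; the one meant has the colours described above.

How it is judged:
By the outcome, as a careful person would: the job done as asked, in the order asked, and still so for the second after the job is handed in, with the robot touching nothing.
It also fails if it takes over 59 s, if anything falls off the work surface, if the arm or the gripper's body presses on something with over 40 N, if the wrist force passes 120 N, or if a joint passes its speed limit or range.

## Robot

A 6-joint arm with a two-finger parallel gripper is mounted at the origin on the work surface. World frame = base frame: x ahead of the robot, y to its left, z up, the work surface at z = 0. Lengths are in m, angles in rad, forces in N, time in s.
With the tool pointing down it reaches from about 0.375 to 0.975 m from the base axis. Payload 3.8 kg.
Tool frame: the origin (TCP) lies at the centre of the arm's flange, where the gripper is bolted on; the fingertips stand 173 mm ahead of it and the grasp point (between the pads) lies 155 mm ahead of it (env.grip_point_offset is the distance from the TCP to the grasp point, in m); x points along the fingers, y is the direction in which the jaws open and shut, and the axes are right-handed (so a half turn about x gives the same grasp; the last joint's range is limited). The gripper opens to 85 mm and grips with 20 to 120 N. Pads are 22 mm wide; open, the fingers measure 114 mm over their backs; the gripper's body (76 mm by 85 mm) begins 54 mm behind the grasp point. The pads swing forward as they close: fully open they stand 13 mm farther back than shut.
Start: joints at [1.304, 0.264, 1.604, -0, 1.274, -0.037], TCP at [0.154, 0.657, 0.405] pointing down, gripper open.
Joint ranges: [-2.63, 2.63], [-0.94, 2.18], [0.31, 2.57], [-1.31, 4.45], [0, 2.66], [-2.55, 2.55]. Speed limits (rad/s): [2.57, 2.57, 3.14, 3.14, 3.14, 3.14].

## Interface

Orientations are given as a unit quaternion [x, y, z, w].
In Python, from workcell import env gives the robot as it stands.
- The arm moves only by the tool servo_tool, never from a script. Its argument "targets" is a list that holds one entry, the list of rows, each a list of 4 numbers: the shift along the tool's x, y, z in m, then the turn about the tool's x in degrees. In form: [[[tx, ty, tz, twist], ...]]. A call has exactly 10 rows; each row shifts and turns the commanded pose from where the row before left it, along the tool's axes as they then stand; what a row does not reach is not made up. A row lasts 1/12 s, in which the tool goes at most 41.7 mm and 7.16 degrees, less where a joint would pass 70% of its speed; a pose out of reach is approached as far as the arm can. A call is refused whole if a number of a shift passes 0.0417 or a number of a turn 7.16, either way. A call with a gripper value outside its range is refused whole. "fingers" is the finger opening in m, from 0 to 0.0854, set as the call begins (left out, the last holds). The fingers move at their own pace and stop on an object; the grip force is fixed at half the most. Time passes only in rows, so rows that do not move let the fingers close, or fill a call up. It gives the time, the measured TCP pose, the force and the opening at its end, in the units of the state.
- env.get_state(): the state, without advancing time (a new reading comes with each control period).
- env.read_camera(name): name is "scene" or "top" or "wrist"; returns (picture, depth): 480x640x3 uint8, red, green, blue; 480x640 float32, m along the optical axis (not along the pixel's ray), 0 where there is no reading.
- env.camera_model(name): a dict with "camera_matrix" (3x3 intrinsics, pixels), "rvec" (rotation vector, rad) and "tvec" (3), from world to camera coordinates, as OpenCV has them. Camera axes: x right, y down, z forward; pixel columns grow to the right and rows downward; lengths in m; the calibration is good to about 2 mm. A picture is of the moment at which its call begins: read the wrist's pose just before it. camera_model takes no time and is no camera call; for the wrist camera it gives the pose at the moment of the call.
- env.close_job(): hands the job in, once; it reports no verdict.
The state is a dict: "clock": time; "q": joint angles; "dq": joint speeds; "tau": joint torques, N m; "tool_pos": TCP position; "tool_rot": TCP orientation; "ft_force": force on the tool from outside, world axes, zero at the start; "wrist_torque": the same for the moment, N m; "opening": finger opening in m.
Only numpy, scipy, OpenCV 4.12 (cv2) and the standard library are available. Lean on these libraries where they do the work, as an engineer would, in place of code of your own. Each camera call takes 0.05 s, during which the arm holds its last target. There are 200 camera calls.

## Working session

There is one attempt and no reset: what is moved stays moved. The work goes in short steps, Python scripts to look and compute and a tool call to move; the robot and the scene stay as the last step left them, time stands still between calls to the robot, and variables do not carry over. Pictures are saved under pics/ and viewed, about 8 in all and at most 12, crops included, and the job is handed in when it is done.

Besides the shell and the picture viewer there is one more tool, called after ">>>" as name(argument=value, ...), one argument or row to a line, values as JSON. servo_tool: Moves the arm, as the interface text tells. Its arguments: {"type":"object","properties":{"targets":{"type":"array"},"fingers":{"type":"number"}},"required":["targets"]}

```bash
mkdir -p pics; ls; python3 - <<'E'
from workcell import env
import cv2,numpy as np
s=env.get_state(); print({k:np.round(v,3) for k,v in s.items()}, env.grip_point_offset)
for n in ("scene","top"):
    p,d=env.read_camera(n); cv2.imwrite(f"pics/{n}0.png",p[:,:,::-1]); np.savez(f"{n}0.npz",p=p,d=d)
    m=env.camera_model(n); print(n,m)
E
```

```text
pics
{'clock': np.float64(0.0), 'q': array([ 1.304,  0.265,  1.605, -0.   ,  1.274, -0.037]), 'dq': array([-0.   , -0.   , -0.   ,  0.   ,  0.001,  0.002]), 'tau': array([-3.0000e-03, -5.1509e+01, -3.6732e+01, -0.0000e+00,  1.3000e-02,
        0.0000e+00]), 'tool_pos': array([0.154, 0.657, 0.403]), 'tool_rot': array([ 0.08 ,  0.703, -0.082,  0.702]), 'ft_force': array([ 0.068, -0.345, -0.494]), 'wrist_torque': array([ 0.018,  0.075, -0.04 ]), 'opening': np.float64(0.085)} 0.1547
scene {'camera_matrix': array([[492.27094138,   0.        , 320.05521448],
       [  0.        , 492.27094138, 244.97856606],
       [  0.        ,   0.        ,   1.        ]]), 'rvec': array([ 2.37409257,  1.1162915 , -0.33226458]), 'tvec': array([-0.29696996, -0.22948339,  1.40327208])}
top {'camera_matrix': array([[571.52197994,   0.        , 322.29629372],
       [  0.        , 571.52197994, 239.59722061],
       [  0.        ,   0.        ,   1.        ]]), 'rvec': array([ 2.18678063, -2.15254255,  0.12041331]), 'tvec': array([0.00228432, 0.48277327, 1.60482017])}
```

View pics/scene0.png

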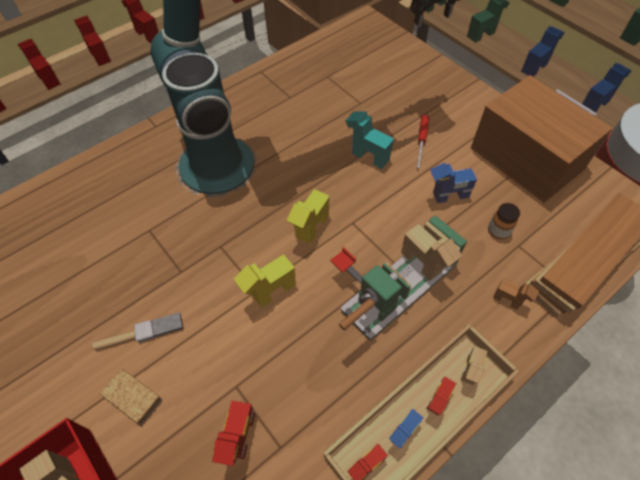

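View pics/top0.png

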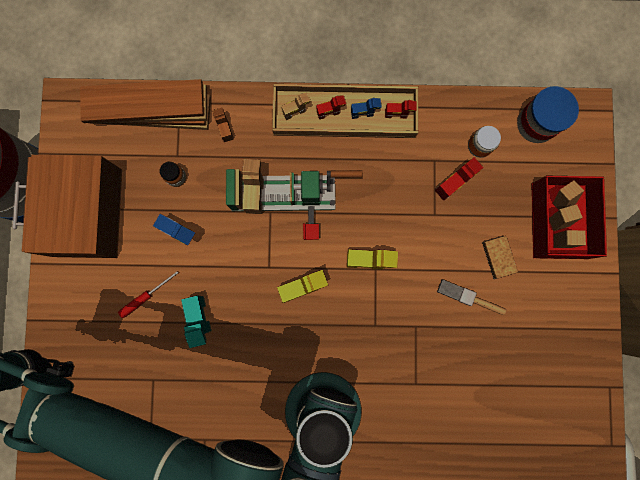

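The scene shows the bare blank between the jaws of the green vise (scene ~425,245; top 251,185). The lever plate is red (top 311,231) and the grip points right (top 347,174).

Things that could be mistaken:
- **Plate:** red horse (460,178), red toy cars in the tray (331,106 and 400,108), and the red screwdriver (135,305).
- **Blank:** the tan tray toy (296,105) and the small brown horse (224,124).

My choice is the horse in the vise and the plate attached to it.

```bash
cat > h.py <<'E'
import numpy as np,cv2
from workcell import env
from scipy.spatial.transform import Rotation as R
def cloud(d,m):
    K=m["camera_matrix"];v,u=np.mgrid[0:480,0:640]
    c=np.stack([(u-K[0,2])/K[0,0]*d,(v-K[1,2])/K[1,1]*d,d],-1)
    Rm=cv2.Rodrigues(m["rvec"])[0]
    return (c-m["tvec"].ravel())@Rm
E
python3 - <<'E'
from h import *
z=np.load("top0.npz");p=z["p"];P=cloud(z["d"],env.camera_model("top"))
hsv=cv2.cvtColor(p,cv2.COLOR_RGB2HSV);u=np.arange(640)[None,:]+0*np.arange(480)[:,None];v=np.arange(480)[:,None]+0*u
def rep(n,m):
    q=P[m];print(n,m.sum(),"med",np.median(q,0).round(4),"p2",np.percentile(q,2,0).round(4),"p98",np.percentile(q,98,0).round(4))
    r=cv2.minAreaRect(q[:,:2].astype(np.float32));print("   rect",np.round(r[0],4),np.round(r[1],4),round(r[2],2))
H,S,V=hsv[...,0],hsv[...,1],hsv[...,2]
box=lambda a,b,c,d:(u>=a)&(u<=b)&(v>=c)&(v<=d)
red=((H<6)|(H>174))&(S>170)&(V>90)
rep("plate",red&box(300,325,218,242))
grn=(H>40)&(H<90)&(S>70)
rep("jaw",grn&box(220,245,160,215)&(P[...,2]>.09))
rep("carr",grn&box(295,325,165,205)&(P[...,2]>.12))
rep("grip",box(334,364,168,181)&(P[...,2]>.12))
rep("blank",box(240,264,155,215)&(P[...,2]>.12))
rep("yel",(H>22)&(H<36)&(S>150)&box(270,402,240,305))
bed=box(255,340,165,215)&(P[...,2]>.012)&(P[...,2]<.03);rep("bed",bed)
i=p[140:270,200:400,::-1];cv2.imwrite("pics/crop1.png",cv2.resize(i,None,fx=4,fy=4,interpolation=cv2.INTER_CUBIC))
E
```

```text
plate 235 med [0.5009 0.0419 0.0715] p2 [0.4794 0.0223 0.064 ] p98 [0.5216 0.0638 0.0864]
   rect [0.5005 0.0431] [0.0436 0.0415] 0.93
jaw 333 med [0.6129 0.2631 0.1153] p2 [0.5647 0.2513 0.1048] p98 [0.6612 0.2751 0.1235]
   rect [0.6138 0.2637] [0.1002 0.0242] 1.7
carr 513 med [0.6184 0.046  0.1353] p2 [0.5829 0.0215 0.1277] p98 [0.6559 0.0701 0.1432]
   rect [0.4837 0.0435] [0.3465 0.0486] 0.99
grip 202 med [ 0.6465 -0.0537  0.1566] p2 [ 0.6377 -0.0917  0.1489] p98 [ 0.6571 -0.0178  0.1648]
   rect [ 0.4838 -0.0382] [0.0751 0.3553] 84.14
blank 425 med [0.6495 0.2031 0.145 ] p2 [0.6238 0.1812 0.1232] p98 [0.6855 0.226  0.1618]
   rect [0.494 0.133] [0.4283 0.0643] 23.77
yel 1511 med [ 0.3884 -0.0014  0.091 ] p2 [ 0.3151 -0.1855  0.077 ] p98 [0.4467 0.12   0.1369]
   rect [ 0.3858 -0.0327] [0.0963 0.3366] 23.96
bed 1574 med [0.6086 0.1194 0.0205] p2 [ 0.569  -0.0212  0.0131] p98 [0.6666 0.184  0.0282]
   rect [0.626  0.0922] [0.1308 0.2304] 2.83
```

View pics/crop1.png

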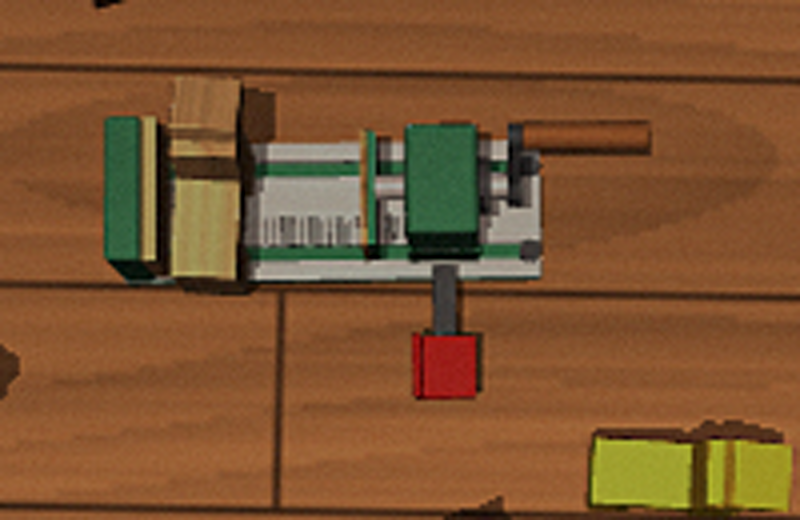

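```bash
python3 - <<'E'
from h import *
s=env.get_state();M=R.from_quat(s["tool_rot"]).as_matrix();print(M.round(3), s["tool_pos"].round(4))
y=np.radians(1.5);vx=np.array([-np.sin(y),np.cos(y),0])
# want tool y = +-world vise -y
for sgn in(1,-1):
    ty=sgn*np.array([np.cos(y),np.sin(y),0]);a=np.degrees(np.arctan2(ty@M[:,2],ty@M[:,1]));print("twist",sgn,a)
z=np.load("top0.npz");P=cloud(z["d"],env.camera_model("top"))
print("pad", [(u,P[185,u].round(3).tolist()) for u in range(232,300,4)])
E
```

```text
[[-0.001  0.228  0.974]
 [-0.002  0.974 -0.228]
 [-1.    -0.002 -0.   ]] [0.1537 0.657  0.4035]
twist 1 75.3323008239959
twist -1 -104.66769917600412
pad [(232, [0.62, 0.259, 0.109]), (236, [0.62, 0.248, 0.111]), (240, [0.623, 0.24, 0.093]), (244, [0.62, 0.226, 0.11]), (248, [0.621, 0.216, 0.109]), (252, [0.621, 0.205, 0.109]), (256, [0.62, 0.193, 0.112]), (260, [0.622, 0.183, 0.103]), (264, [0.639, 0.181, 0.019]), (268, [0.639, 0.169, 0.021]), (272, [0.639, 0.157, 0.023]), (276, [0.641, 0.146, 0.016]), (280, [0.641, 0.135, 0.014]), (284, [0.311, 0.017, 1.647]), (288, [0.64, 0.111, 0.021]), (292, [0.623, 0.095, 0.107]), (296, [0.622, 0.084, 0.114])]
```

>>> servo_tool(
  targets=[
    [[0,0,0,7.1],[0,0,0,7.1],[0,0,0,7.1],[0,0,0,7.1],[0,0,0,7.1],[0,0,0,7.1],[0,0,0,7.1],[0,0,0,7.1],[0,0,0,7.1],[0,0,0,7.1]],
  ],
  fingers=0,
)

```text
clock: 0.93
tool_pos: [0.1537, 0.6571, 0.4039]
tool_rot: [0.475, 0.523, -0.476, 0.524]
ft_force: [0.6, -0.2, 0.4]
opening: -0.0003
```

>>> servo_tool(
  targets=[
    [[0,0,0,4.3],[0,0.018,0.0346,0],[0,0.018,0.0346,0],[0,0.018,0.0346,0],[0,0.018,0.0346,0],[0,0.018,0.0346,0],[0,0.018,0.0346,0],[0,0.018,0.0346,0],[0,0.018,0.0346,0],[0,0.018,0.0346,0]],
  ],
)

```text
clock: 1.77
tool_pos: [0.3243, 0.3484, 0.4043]
tool_rot: [0.493, 0.507, -0.493, 0.507]
ft_force: [1.8, 0.5, 0.9]
opening: -0.0
```

>>> servo_tool(
  targets=[
    [[0,0.018,0.0346,0],[0,0.018,0.0346,0],[0,0.018,0.0346,0],[0,0.018,0.0346,0],[0,0.018,0.0346,0],[0,0.018,0.0346,0],[0,0.018,0.0346,0],[0,0.018,0.0346,0],[0,0.018,0.0346,0],[0,0,0,0]],
  ],
)

```text
clock: 2.6
tool_pos: [0.4965, 0.0383, 0.4045]
tool_rot: [0.494, 0.504, -0.495, 0.506]
ft_force: [0.5, 0.4, 0.4]
opening: 0.0001
```

```bash
python3 - <<'E'
from h import *
s=env.get_state();M=R.from_quat(s["tool_rot"]).as_matrix();print(M.round(3), s["tool_pos"].round(4),s["ft_force"].round(2),s["clock"],s["q"].round(2))
m=env.camera_model("wrist");p,d=env.read_camera("wrist");cv2.imwrite("pics/w1.png",p[:,:,::-1])
P=cloud(d,m);hsv=cv2.cvtColor(p,cv2.COLOR_RGB2HSV);H,S,V=[hsv[...,i] for i in range(3)]
k=((H<6)|(H>174))&(S>170)&(V>70)&(P[...,2]>.05)&(P[...,2]<.1)&(abs(P[...,0]-.5)<.05)
q=P[k];print(k.sum());print(np.percentile(q,[2,50,98],axis=0).round(4))
for lo,hi in((.06,.074),(.078,.09)):
  t=q[(q[:,2]>lo)&(q[:,2]<hi)];print(len(t));
  if len(t)>5: print(cv2.minAreaRect(t[:,:2].astype(np.float32)),np.median(t,0))
E
```

```text
[[ 0.001  1.     0.021]
 [-0.003  0.021 -1.   ]
 [-1.     0.001  0.003]] [0.4965 0.0383 0.4045] [0.45 0.37 0.39] 2.6 [ 0.03 -0.08  1.97 -0.    1.24  0.01]
3220
[[0.4771 0.0231 0.068 ]
 [0.4978 0.0446 0.0705]
 [0.5185 0.0647 0.0829]]
2615
((0.49789613485336304, 0.04311949759721756), (0.04321320354938507, 0.04322114959359169), 1.7437903881072998) [0.49796792 0.04049213 0.07023604]
533
((0.49727848172187805, 0.061365000903606415), (0.04331861808896065, 0.0065260655246675014), 1.9654934406280518) [0.49680653 0.06209882 0.08187449]
```

View pics/w1.png

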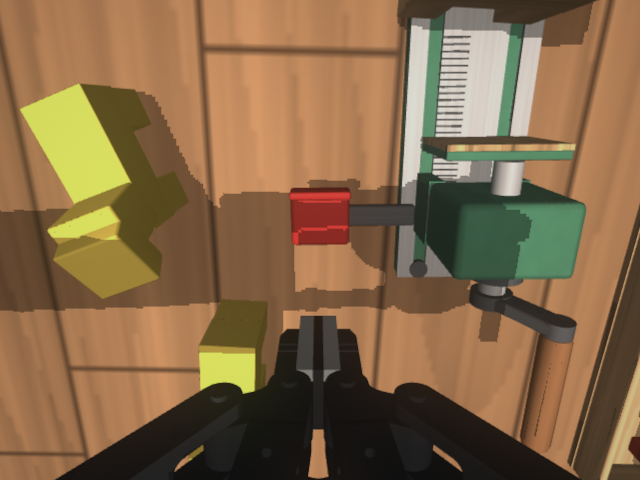

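The wrist picture shows the red plate at (320,217), with its lip along the upper edge (y about 190). The closed fingertips are at (318,320), and the grip is free at (550,390). Going down onto the plate.

>>> servo_tool(
  targets=[
    [[0.025,-0.0045,-0.006,0],[0.025,0,0,0],[0.025,0,0,0],[0.025,0,0,0],[0.025,0,0,0],[0.025,0,0,0],[0.004,0,0,0],[0.004,0,0,0],[0,0,0,0],[0,0,0,0]],
  ],
)

```text
clock: 3.48
tool_pos: [0.4891, 0.0499, 0.2477]
tool_rot: [0.493, 0.507, -0.493, 0.506]
ft_force: [-4.4, 0.0, 5.6]
opening: -0.0002
```

>>> servo_tool(
  targets=[
    [[0.003,0,0,0],[0.003,0,0,0],[0.003,0,0,0],[0.002,0,0,0],[0,0,0,0],[0,0,0,0],[0,0,0,0],[0,0,0,0],[0,0,0,0],[0,0,0,0]],
  ],
)

```text
clock: 4.32
tool_pos: [0.4901, 0.0495, 0.2381]
tool_rot: [0.493, 0.506, -0.493, 0.507]
ft_force: [-3.8, -1.6, 6.1]
opening: 0.0003
```

```bash
python3 - <<'E'
from h import *
s=env.get_state();print(s["tool_pos"].round(4),s["ft_force"].round(2),s["clock"])
p,d=env.read_camera("wrist");cv2.imwrite("pics/w2.png",p[:,:,::-1])
E
```

```text
[0.4901 0.0495 0.2381] [-3.75 -1.56  6.09] 4.3167
```

View pics/w2.png

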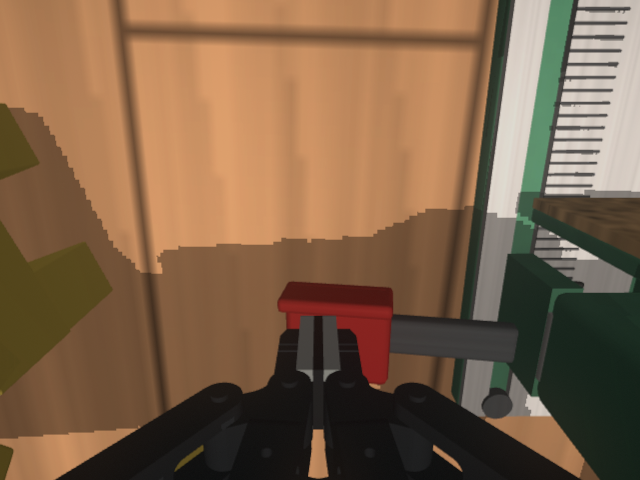

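The tip sits on the plate just inside the lip (tip at 318,316, lip front at y about 313). Pressing on.

>>> servo_tool(
  targets=[
    [[0.003,0,0,0],[0.003,0,0,0],[0.003,0,0,0],[0.001,0,0,0],[0,0,0,0],[0,0,0,0],[0,0,0,0],[0,0,0,0],[0,0,0,0],[0,0,0,0]],
  ],
)

```text
clock: 5.2
tool_pos: [0.491, 0.0492, 0.2277]
tool_rot: [0.494, 0.506, -0.492, 0.508]
ft_force: [1.0, -2.9, 5.6]
opening: 0.0001
```

>>> servo_tool(
  targets=[
    [[0.002,0,0,0],[0.002,0,0,0],[0.0005,0,0,0],[0,0,0,0],[0,0,0,0],[0,0,0,0],[0,0,0,0],[0,0,0,0],[0,0,0,0],[0,0,0,0]],
  ],
)

```text
clock: 6.03
tool_pos: [0.4913, 0.0495, 0.2235]
tool_rot: [0.495, 0.505, -0.492, 0.508]
ft_force: [-0.8, -1.7, 7.4]
opening: -0.0001
```

>>> servo_tool(
  targets=[
    [[0.0015,0,0,0],[0.0015,0,0,0],[0,0,0,0],[0,0,-0.002,0],[0,0,-0.003,0],[0,0,-0.005,0],[0,0,-0.005,0],[0,0,-0.003,0],[0,0,-0.002,0],[0,0,0,0]],
  ],
)

```text
clock: 6.87
tool_pos: [0.491, 0.0702, 0.2207]
tool_rot: [0.495, 0.506, -0.491, 0.508]
ft_force: [0.3, 0.1, 8.4]
opening: -0.0002
```

```bash
cat > plate.py <<'E'
from h import *
def wr(name=None):
    s=env.get_state();m=env.camera_model("wrist");p,d=env.read_camera("wrist")
    if name: cv2.imwrite(name,p[:,:,::-1])
    return s,p,cloud(d,m)
def plate(name=None):
    s,p,P=wr(name)
    hsv=cv2.cvtColor(p,cv2.COLOR_RGB2HSV);H,S,V=[hsv[...,i] for i in range(3)]
    k=((H<6)|(H>174))&(S>150)&(V>50)&(P[...,2]>.03)&(P[...,2]<.1)&(abs(P[...,0]-.5)<.05)
    q=P[k];print("tcp",s["tool_pos"].round(4),"F",s["ft_force"].round(1),"t",s["clock"]);print("red",k.sum(),np.percentile(q,[2,50,98],axis=0).round(4).tolist())
E
python3 -c "from plate import *;plate()"
```

```text
tcp [0.491  0.0702 0.2207] F [0.3 0.1 8.4] t 6.8667
red 6102 [[0.4767, 0.0526, 0.0415], [0.5055, 0.0861, 0.0523], [0.5193, 0.0886, 0.0638]]
```

The plate follows the finger. Sliding 55 mm further.

>>> servo_tool(
  targets=[
    [[0,0,-0.003,0],[0,0,-0.006,0],[0,0,-0.007,0],[0,0,-0.007,0],[0,0,-0.007,0],[0,0,-0.007,0],[0,0,-0.007,0],[0,0,-0.006,0],[0,0,-0.003,0],[0,0,-0.002,0]],
  ],
)

```text
clock: 7.75
tool_pos: [0.4894, 0.1252, 0.2207]
tool_rot: [0.495, 0.506, -0.491, 0.508]
ft_force: [0.9, -1.4, 6.8]
opening: -0.0003
```

```bash
cat >> plate.py <<'E'
def top(name=None):
    s=env.get_state();p,d=env.read_camera("top");P=cloud(d,env.camera_model("top"))
    if name: cv2.imwrite(name,cv2.resize(p[140:260,200:380,::-1],None,fx=4,fy=4,interpolation=cv2.INTER_CUBIC))
    np.savez("top1.npz",p=p,d=d)
    hsv=cv2.cvtColor(p,cv2.COLOR_RGB2HSV);H,S=hsv[...,0],hsv[...,1]
    Z=P[...,2];X=P[...,0];Y=P[...,1]
    for n,k in (("carr",(H>40)&(H<90)&(S>70)&(Z>.128)&(Z<.145)&(abs(X-.62)<.045)&(Y<.2)&(Y>0)),("blank",(Z>.115)&(Z<.16)&(H<30)&(X>.61)&(X<.69)&(Y>.15)&(Y<.26))):
        if k.sum()>9: print(n,k.sum(),np.percentile(P[k],[3,50,97],axis=0).round(4).tolist())
    return p,P
E
python3 -c "from plate import *;plate();top('pics/t2.png')"
```

```text
tcp [0.4894 0.1252 0.2207] F [ 0.9 -1.4  6.8] t 7.75
red 6098 [[0.4748, 0.1078, 0.0415], [0.5038, 0.1411, 0.0524], [0.5176, 0.1436, 0.0637]]
carr 457 [[0.5849, 0.1024, 0.1301], [0.6193, 0.1257, 0.1361], [0.652, 0.1477, 0.1424]]
blank 458 [[0.6171, 0.1645, 0.1159], [0.6473, 0.2032, 0.1439], [0.6842, 0.2265, 0.1563]]
```

View pics/t2.png

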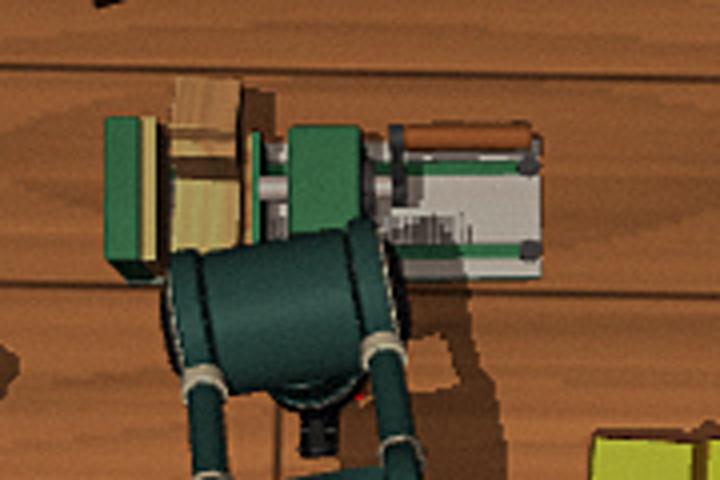

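The pad has nearly reached the blank (crop x about 248 against the blank edge at 242). About 10–15 mm remain before the fixed jaw. Going slower.

>>> servo_tool(
  targets=[
    [[0,0,-0.001,0],[0,0,-0.001,0],[0,0,-0.001,0],[0,0,-0.001,0],[0,0,-0.001,0],[0,0,-0.001,0],[0,0,-0.001,0],[0,0,-0.001,0],[0,0,-0.001,0],[0,0,-0.001,0]],
  ],
)

```text
clock: 8.68
tool_pos: [0.4891, 0.1346, 0.2206]
tool_rot: [0.495, 0.506, -0.492, 0.508]
ft_force: [0.1, -3.5, 7.9]
opening: 0.0
```

```bash
python3 - <<'E'
from plate import *
plate();p,P=top()
for v in (165,175,182,190): print(v,[(u,*P[v,u,1:].round(3)) for u in range(232,272,2)])
E
```

```text
tcp [0.4891 0.1346 0.2206] F [ 0.1 -3.5  7.9] t 8.6833
red 6088 [[0.4747, 0.1168, 0.0414], [0.5035, 0.1502, 0.0523], [0.5173, 0.1528, 0.0638]]
carr 439 [[0.5864, 0.1104, 0.1298], [0.6193, 0.1342, 0.1357], [0.6512, 0.1558, 0.143]]
blank 453 [[0.62, 0.1735, 0.1163], [0.6466, 0.2102, 0.1446], [0.6825, 0.2347, 0.1568]]
165 [(232, np.float64(0.279), np.float64(-0.003)), (234, np.float64(0.273), np.float64(-0.002)), (236, np.float64(0.266), np.float64(0.003)), (238, np.float64(0.261), np.float64(-0.001)), (240, np.float64(0.234), np.float64(0.144)), (242, np.float64(0.229), np.float64(0.139)), (244, np.float64(0.223), np.float64(0.148)), (246, np.float64(0.218), np.float64(0.141)), (248, np.float64(0.212), np.float64(0.146)), (250, np.float64(0.207), np.float64(0.145)), (252, np.float64(0.202), np.float64(0.144)), (254, np.float64(0.196), np.float64(0.146)), (256, np.float64(0.191), np.float64(0.144)), (258, np.float64(0.202), np.float64(-0.002)), (260, np.float64(0.196), np.float64(-0.003)), (262, np.float64(0.19), np.float64(0.004)), (264, np.float64(0.184), np.float64(-0.001)), (266, np
[... 2128 characters left out ...]
t64(0.241), np.float64(0.081)), (242, np.float64(0.231), np.float64(0.11)), (244, np.float64(0.225), np.float64(0.115)), (246, np.float64(0.221), np.float64(0.109)), (248, np.float64(0.216), np.float64(0.105)), (250, np.float64(0.21), np.float64(0.105)), (252, np.float64(0.206), np.float64(0.098)), (254, np.float64(0.199), np.float64(0.109)), (256, np.float64(0.193), np.float64(0.107)), (258, np.float64(0.189), np.float64(0.1)), (260, np.float64(0.183), np.float64(0.105)), (262, np.float64(0.179), np.float64(0.091)), (264, np.float64(0.18), np.float64(0.02)), (266, np.float64(0.175), np.float64(0.019)), (268, np.float64(0.169), np.float64(0.022)), (270, np.float64(0.152), np.float64(0.143))]
```

>>> servo_tool(
  targets=[
    [[0,0,-0.001,0],[0,0,-0.001,0],[0,0,-0.001,0],[0,0,-0.0005,0],[0,0,0,0],[0,0,0,0],[0,0,0,0],[0,0,0,0],[0,0,0,0],[0,0,0,0]],
  ],
)

```text
clock: 9.62
tool_pos: [0.489, 0.1382, 0.2207]
tool_rot: [0.495, 0.506, -0.492, 0.508]
ft_force: [0.3, -2.2, 7.8]
opening: -0.0001
```

>>> servo_tool(
  targets=[
    [[0,0,-0.001,0],[0,0,0,0],[0,0,0,0],[0,0,0,0],[0,0,0,0],[0,0,0,0],[0,0,0,0],[0,0,0,0],[0,0,0,0],[0,0,0,0]],
  ],
)

```text
clock: 10.45
tool_pos: [0.489, 0.1392, 0.2207]
tool_rot: [0.495, 0.506, -0.492, 0.508]
ft_force: [-0.2, -1.9, 7.1]
opening: -0.0001
```

>>> servo_tool(
  targets=[
    [[0,0,-0.001,0],[0,0,0,0],[0,0,0,0],[0,0,0,0],[0,0,0,0],[0,0,0,0],[0,0,0,0],[0,0,0,0],[0,0,0,0],[0,0,0,0]],
  ],
)

```text
clock: 11.28
tool_pos: [0.489, 0.1402, 0.2207]
tool_rot: [0.495, 0.506, -0.492, 0.508]
ft_force: [0.4, -1.7, 7.2]
opening: 0.0003
```

>>> servo_tool(
  targets=[
    [[0,0,-0.001,0],[0,0,-0.0005,0],[0,0,0,0],[0,0,0,0],[0,0,0,0],[0,0,0,0],[0,0,0,0],[0,0,0,0],[0,0,0,0],[0,0,0,0]],
  ],
)

```text
clock: 12.12
tool_pos: [0.4889, 0.1416, 0.2206]
tool_rot: [0.495, 0.506, -0.492, 0.508]
ft_force: [0.3, -4.0, 8.8]
opening: -0.0
```

>>> servo_tool(
  targets=[
    [[0,0,-0.001,0],[0,0,0,0],[0,0,0,0],[0,0,0,0],[0,0,0,0],[0,0,0,0],[0,0,0,0],[0,0,0,0],[0,0,0,0],[0,0,0,0]],
  ],
)

```text
clock: 12.95
tool_pos: [0.4889, 0.1422, 0.2206]
tool_rot: [0.494, 0.505, -0.492, 0.508]
ft_force: [0.3, -4.7, 7.2]
opening: -0.0001
```

>>> servo_tool(
  targets=[
    [[0,0,-0.001,0],[0,0,0,0],[0,0,0,0],[0,0,0,0],[0,0,0,0],[0,0,0,0],[0,0,0,0],[0,0,0,0],[0,0,0,0],[0,0,0,0]],
  ],
)

```text
clock: 13.78
tool_pos: [0.4889, 0.1427, 0.2205]
tool_rot: [0.494, 0.505, -0.492, 0.509]
ft_force: [1.5, -7.6, 7.5]
opening: -0.0001
```

```bash
python3 -c "
from plate import *
plate();p,P=top()
for v in (176,190): print(v,[(u,*P[v,u,1:].round(3).tolist()) for u in range(234,244)])"
```

```text
tcp [0.4889 0.1427 0.2205] F [ 1.5 -7.6  7.5] t 13.7833
red 6073 [[0.4744, 0.1247, 0.0414], [0.5033, 0.1579, 0.0522], [0.5171, 0.1604, 0.0637]]
carr 437 [[0.586, 0.1183, 0.1299], [0.6196, 0.1423, 0.1363], [0.6509, 0.1638, 0.1419]]
blank 445 [[0.6193, 0.18, 0.1163], [0.6463, 0.2172, 0.1444], [0.6824, 0.2407, 0.1565]]
176 [(234, 0.253, 0.117), (235, 0.251, 0.111), (236, 0.249, 0.111), (237, 0.242, 0.14), (238, 0.238, 0.147), (239, 0.235, 0.146), (240, 0.233, 0.145), (241, 0.23, 0.148), (242, 0.227, 0.15), (243, 0.224, 0.148)]
190 [(234, 0.253, 0.113), (235, 0.251, 0.108), (236, 0.248, 0.107), (237, 0.245, 0.107), (238, 0.242, 0.113), (239, 0.239, 0.11), (240, 0.237, 0.111), (241, 0.234, 0.108), (242, 0.232, 0.107), (243, 0.229, 0.105)]
```

>>> servo_tool(
  targets=[
    [[0,0,-0.001,0],[0,0,-0.001,0],[0,0,0,0],[0,0,0,0],[0,0,0,0],[0,0,0,0],[0,0,0,0],[0,0,0,0],[0,0,0,0],[0,0,0,0]],
  ],
)

```text
clock: 14.72
tool_pos: [0.4889, 0.1436, 0.2204]
tool_rot: [0.493, 0.505, -0.493, 0.509]
ft_force: [2.4, -13.9, 6.7]
opening: -0.0001
```

```bash
python3 -c "
from plate import *
plate();p,P=top()"
```

```text
tcp [0.4889 0.1436 0.2204] F [  2.4 -13.9   6.7] t 14.7167
red 6039 [[0.4744, 0.1252, 0.041], [0.5033, 0.1583, 0.0521], [0.5171, 0.1607, 0.0635]]
carr 423 [[0.5873, 0.1185, 0.1301], [0.62, 0.1426, 0.1357], [0.6512, 0.1638, 0.1421]]
blank 436 [[0.6197, 0.1822, 0.117], [0.6457, 0.2167, 0.1445], [0.6825, 0.2404, 0.1564]]
```

Firmly nipped (about 11 N above drag). Letting the lever up straight.

>>> servo_tool(
  targets=[
    [[-0.004,0,0,0],[-0.005,0,0,0],[-0.006,0,0,0],[-0.007,0,0,0],[-0.007,0,0,0],[-0.006,0,0,0],[-0.015,0,0.002,0],[-0.03,0,0,0],[-0.04,0,0,0],[-0.04,0,0,0]],
  ],
)

```text
clock: 15.65
tool_pos: [0.4863, 0.1434, 0.3789]
tool_rot: [0.493, 0.507, -0.494, 0.506]
ft_force: [0.6, 0.6, 0.0]
opening: -0.0005
```

```bash
python3 - <<'E'
from plate import *
s,p,P=wr("pics/w3.png");print(s["tool_pos"].round(4),s["ft_force"].round(1),s["clock"],s["opening"],R.from_quat(s["tool_rot"]).as_matrix().round(3).tolist())
hsv=cv2.cvtColor(p,cv2.COLOR_RGB2HSV);H,S,V=[hsv[...,i] for i in range(3)]
k=((H<6)|(H>174))&(S>150)&(V>50)&(P[...,2]>.03)&(P[...,2]<.1)&(abs(P[...,0]-.5)<.05)
q=P[k];print("red",k.sum(),np.percentile(q,[2,50,98],axis=0).round(4).tolist())
p,P=top("pics/t3.png")
# grip in top view
Z=P[...,2];k=(Z>.135)&(Z<.17)&(P[...,0]>.60)&(P[...,0]<.68)&(P[...,1]<.09)&(P[...,1]>-.02)
q=P[k];print("grip",k.sum(),np.percentile(q,[3,50,97],axis=0).round(4).tolist())
E
```

```text
[0.4863 0.1434 0.3789] [0.6 0.6 0. ] 15.65 -0.0005020266690718578 [[-0.002, 1.0, 0.027], [0.0, 0.027, -1.0], [-1.0, -0.002, -0.0]]
red 3657 [[0.4743, 0.1179, 0.0677], [0.4949, 0.1397, 0.0704], [0.5155, 0.1596, 0.0828]]
carr 144 [[0.6254, 0.1184, 0.1295], [0.641, 0.1415, 0.1366], [0.6524, 0.1644, 0.1427]]
blank 441 [[0.6233, 0.1969, 0.1167], [0.6466, 0.2187, 0.1443], [0.6828, 0.2415, 0.1566]]
grip 232 [[0.6349, 0.0059, 0.1475], [0.6428, 0.0472, 0.157], [0.6522, 0.0883, 0.1641]]
```

View pics/w3.png

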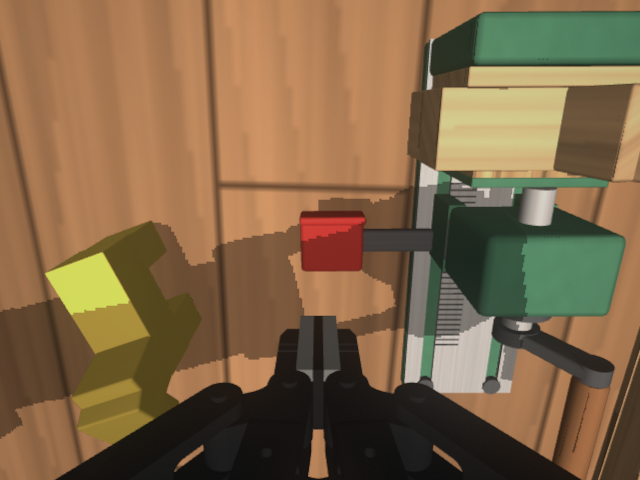

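The lever is fully up (plate top at 0.0704 m, engaged) and the carriage has moved 95.0 mm, which is 19 whole teeth. The blank is flush between the jaws. Moving above the grip, at about (0.643, 0.04).

>>> servo_tool(
  targets=[
    [[0,0.0255,0.0187,0],[0,0.0255,0.0187,0],[0,0.0255,0.0187,0],[0,0.0255,0.0187,0],[0,0.0255,0.0187,0],[0,0.0255,0.0187,0],[0,0,0,0],[0,0,0,0],[0,0,0,0],[0,0,0,0]],
  ],
  fingers=0.05,
)

```text
clock: 16.58
tool_pos: [0.6422, 0.036, 0.3779]
tool_rot: [0.493, 0.507, -0.493, 0.506]
ft_force: [-0.8, 0.3, 0.1]
opening: 0.0504
```

```bash
python3 - <<'E'
from plate import *
s,p,P=wr("pics/w4.png");print(s["tool_pos"].round(4),s["ft_force"].round(1),s["clock"],s["opening"],R.from_quat(s["tool_rot"]).as_matrix().round(3).tolist())
hsv=cv2.cvtColor(p,cv2.COLOR_RGB2HSV);H,S,V=[hsv[...,i] for i in range(3)]
k=(P[...,2]>.135)&(P[...,2]<.17)&(P[...,0]>.60)&(P[...,0]<.68)&(P[...,1]<.083)&(P[...,1]>0)&(S>100)&(H<20)
q=P[k];print("grip",k.sum(),np.percentile(q,[2,50,98],axis=0).round(4).tolist())
g=(H>40)&(H<90)&(S>70)&(P[...,2]>.130)&(P[...,2]<.14)&(P[...,1]<.2)&(abs(P[...,0]-.62)<.06)
q=P[g];print("carr",g.sum(),np.percentile(q,[1,50,99],axis=0).round(4).tolist(),cv2.minAreaRect(q[:,:2].astype(np.float32)))
E
```

```text
[0.6422 0.036  0.3779] [-0.8  0.3  0.1] 16.5833 0.050357285634665794 [[-0.001, 1.0, 0.027], [0.001, 0.027, -1.0], [-1.0, -0.001, -0.001]]
grip 5424 [[0.6333, 0.0059, 0.1505], [0.6421, 0.0467, 0.157], [0.6511, 0.0817, 0.1591]]
carr 17847 [[0.5792, 0.1172, 0.1318], [0.6154, 0.1422, 0.135], [0.6512, 0.1649, 0.1368]] ((0.6150963306427002, 0.1410767138004303), (0.07445656508207321, 0.049346089363098145), 1.3680013418197632)
```

View pics/w4.png

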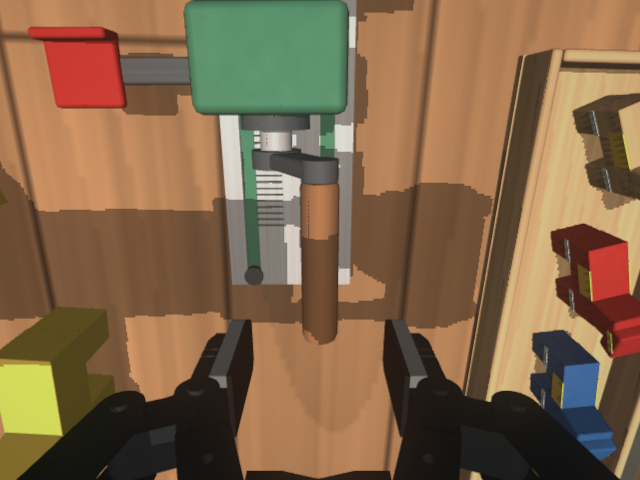

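The open fingers straddle the grip (px 319,260, x = 0.642). The crank angle is about 0.51 rad and its axis is at x of about 0.618. Lowering and closing.

>>> servo_tool(
  targets=[
    [[0.012,0,0,0],[0.02,0,0,0],[0.02,0,0,0],[0.014,0,0,0],[0.007,0,0,0],[0.003,0,0,0],[0,0,0,0],[0,0,0,0],[0,0,0,0],[0,0,0,0]],
  ],
)

```text
clock: 17.47
tool_pos: [0.6437, 0.0351, 0.3036]
tool_rot: [0.494, 0.506, -0.493, 0.507]
ft_force: [-0.5, -0.6, 0.3]
opening: 0.0499
```

>>> servo_tool(
  targets=[
    [[0,0,0,0],[0,0,0,0],[0,0,0,0],[0,0,0,0],[0,0,0,0],[0,0,0,0],[0,0,0,0],[0,0,0,0],[0,0,0,0],[0,0,0,0]],
  ],
  fingers=0,
)

```text
clock: 18.3
tool_pos: [0.6431, 0.035, 0.3025]
tool_rot: [0.493, 0.507, -0.493, 0.507]
ft_force: [-2.2, -1.2, 5.0]
opening: 0.0174
```

```bash
python3 - <<'E'
from plate import *
import numpy as np
s=env.get_state();print(s["tool_pos"].round(4),s["ft_force"].round(1),s["clock"],s["opening"])
# table of circle steps from theta0 (tx = down, ty = +world x)
r=.05;t0=.514
for n,st in (("a",.1),):
  t=t0+np.arange(0,51)*st
  for i in range(0,50): print(i+1,round(t[i+1],3),round(-1e3*r*(np.cos(t[i+1])-np.cos(t[i])),1),round(1e3*r*(np.sin(t[i+1])-np.sin(t[i])),1),end=" | ")
E
```

```text
[0.6431 0.035  0.3025] [-2.2 -1.2  5. ] 18.3 0.017419953300113603
1 0.614 2.7 4.2 | 2 0.714 3.1 3.9 | 3 0.814 3.5 3.6 | 4 0.914 3.8 3.2 | 5 1.014 4.1 2.9 | 6 1.114 4.4 2.4 | 7 1.214 4.6 2.0 | 8 1.314 4.8 1.5 | 9 1.414 4.9 1.0 | 10 1.514 5.0 0.5 | 11 1.614 5.0 0.0 | 12 1.714 5.0 -0.5 | 13 1.814 4.9 -1.0 | 14 1.914 4.8 -1.4 | 15 2.014 4.6 -1.9 | 16 2.114 4.4 -2.4 | 17 2.214 4.1 -2.8 | 18 2.314 3.8 -3.2 | 19 2.414 3.5 -3.6 | 20 2.514 3.1 -3.9 | 21 2.614 2.7 -4.2 | 22 2.714 2.3 -4.4 | 23 2.814 1.8 -4.6 | 24 2.914 1.4 -4.8 | 25 3.014 0.9 -4.9 | 26 3.114 0.4 -5.0 | 27 3.214 -0.1 -5.0 | 28 3.314 -0.6 -5.0 | 29 3.414 -1.1 -4.9 | 30 3.514 -1.6 -4.7 | 31 3.614 -2.0 -4.6 | 32 3.714 -2.5 -4.3 | 33 3.814 -2.9 -4.1 | 34 3.914 -3.3 -3.7 | 35 4.014 -3.7 -3.4 | 36 4.114 -4.0 -3.0 | 37 4.214 -4.3 -2.6 | 38 4.314 -4.5 -2.2 | 39 4.414 -4.7 -1.7 | 40 4.514 -4.8 -1.2 | 41 4.614 -4.9 -0.7 | 42 4.714 -5.0 -0.2 | 43 4.814 -5.0 0.3 | 44 4.914 -4.9 0.8 | 45 5.014 -4.8 1.2 | 46 5.114 -4.7 1.7 | 47 5.214 -4.5 2.2 | 48 5.314 -4.3 2.6 | 49 5.414 -4.0 3.0 | 50 5.514 -3.7 3.4 |
```

>>> servo_tool(
  targets=[
    [[0.0027,0.0042,0,0],[0.0031,0.0039,0,0],[0.0035,0.0036,0,0],[0.0038,0.0032,0,0],[0.0041,0.0029,0,0],[0.0044,0.0024,0,0],[0.0046,0.002,0,0],[0.0048,0.0015,0,0],[0.0049,0.001,0,0],[0.005,0.0005,0,0]],
  ],
)

```text
clock: 19.13
tool_pos: [0.6686, 0.0366, 0.2608]
tool_rot: [0.494, 0.507, -0.493, 0.506]
ft_force: [-2.4, 4.8, 4.8]
opening: 0.0174
```

>>> servo_tool(
  targets=[
    [[0.005,0,0,0],[0.005,-0.0005,0,0],[0.0049,-0.001,0,0],[0.0048,-0.0014,0,0],[0.0046,-0.0019,0,0],[0.0044,-0.0024,0,0],[0.0041,-0.0028,0,0],[0.0038,-0.0032,0,0],[0.0035,-0.0036,0,0],[0.0031,-0.0039,0,0]],
  ],
)

```text
clock: 19.97
tool_pos: [0.6487, 0.0368, 0.2191]
tool_rot: [0.495, 0.506, -0.492, 0.507]
ft_force: [-0.2, 7.0, 10.5]
opening: 0.0172
```

```bash
cat > chk.py <<'E'
from plate import *
s,p,P=wr()
x,y,z=s["tool_pos"];g=z-.154
print(s["tool_pos"].round(4),s["ft_force"].round(1),round(s["clock"],2),round(s["opening"],4),"ang from tcp",round(np.arctan2(x-.6185,g-.105)%(2*np.pi),3),"rad",round(np.hypot(x-.6185,g-.105),4))
Z=P[...,2]
hsv=cv2.cvtColor(p,cv2.COLOR_RGB2HSV);H,S,V=[hsv[...,i] for i in range(3)]
k=((H<6)|(H>174))&(S>150)&(V>50)&(Z>.03)&(Z<.1)&(abs(P[...,0]-.5)<.05)
if k.sum()>50: print("plate",k.sum(),np.percentile(P[k],[2,50,98],axis=0).round(4).tolist())
g=(H>40)&(H<90)&(S>70)&(Z>.130)&(Z<.14)&(P[...,1]<.2)&(abs(P[...,0]-.62)<.06)
if g.sum()>50: print("carr",g.sum(),np.percentile(P[g],[1,50,99],axis=0).round(4).tolist())
t,Q=top()
E
python3 chk.py
```

```text
[0.6487 0.0368 0.2191] [-0.2  7.  10.5] 19.97 0.0172 ang from tcp 2.493 rad 0.05
carr 23088 [[0.6072, 0.1159, 0.1308], [0.6306, 0.1203, 0.1344], [0.6523, 0.1288, 0.1359]]
carr 479 [[0.5819, 0.1178, 0.1297], [0.6175, 0.1401, 0.1358], [0.6506, 0.1638, 0.1424]]
blank 446 [[0.6188, 0.1813, 0.1159], [0.6454, 0.2174, 0.1439], [0.6824, 0.241, 0.1561]]
```

>>> servo_tool(
  targets=[
    [[0.0027,-0.0042,-0.0003,0],[0.0023,-0.0044,-0.0003,0],[0.0018,-0.0046,-0.0003,0],[0.0014,-0.0048,-0.0003,0],[0.0009,-0.0049,-0.0003,0],[0.0004,-0.005,-0.0003,0],[-0.0001,-0.005,-0.0002,0],[-0.0006,-0.005,-0.0002,0],[-0.0011,-0.0049,-0.0002,0],[-0.0016,-0.0047,-0.0002,0]],
  ],
)

```text
clock: 20.9
tool_pos: [0.6018, 0.037, 0.2118]
tool_rot: [0.495, 0.505, -0.492, 0.508]
ft_force: [6.8, 2.3, -2.0]
opening: 0.0171
```

```bash
python3 chk.py
```

```text
[0.6018 0.037  0.2118] [ 6.8  2.3 -2. ] 20.9 0.0171 ang from tcp 3.481 rad 0.05
carr 271 [[0.5936, 0.1145, 0.13], [0.6124, 0.1153, 0.1305], [0.6383, 0.1163, 0.1309]]
carr 462 [[0.5813, 0.1175, 0.1301], [0.6154, 0.1398, 0.1357], [0.6502, 0.1617, 0.1419]]
blank 450 [[0.6178, 0.1828, 0.1162], [0.6455, 0.2173, 0.1445], [0.6824, 0.241, 0.1573]]
```

```bash
python3 - <<'E'
import cv2,numpy as np
a=cv2.imread("pics/t3.png");n=np.load("top1.npz")["p"][140:260,200:380,::-1]
b=cv2.resize(n,None,fx=4,fy=4,interpolation=cv2.INTER_CUBIC)
o=cv2.resize(np.load("top0.npz")["p"][140:260,200:380,::-1],None,fx=4,fy=4,interpolation=cv2.INTER_CUBIC)
for nm,i in(("t0",o),("t3",a),("now",b)):
    g=(i[...,1].astype(float)-i[...,2])[135:165].mean(0)   # green minus red
    c=np.where(np.diff((g>20).astype(int)))[0];e=[round(x+(20-g[x])/(g[x+1]-g[x]),1) for x in c];print(nm,e)
E
```

```text
t0 [np.float64(105.0), np.float64(138.1), np.float64(367.4), np.float64(375.5), np.float64(405.3), np.float64(475.6)]
t3 [np.float64(105.0), np.float64(138.1), np.float64(228.5), np.float64(236.0), np.float64(263.7), np.float64(335.2)]
now [np.float64(105.1), np.float64(138.2), np.float64(228.5), np.float64(236.0), np.float64(265.6), np.float64(331.3), np.float64(381.2), np.float64(517.3)]
```

>>> servo_tool(
  targets=[
    [[-0.002,-0.0046,-0.0001,0],[-0.0025,-0.0043,-0.0001,0],[-0.0029,-0.0041,-0.0001,0],[-0.0033,-0.0037,-0.0001,0],[-0.0037,-0.0034,-0.0001,0],[-0.004,-0.003,-0.0001,0],[-0.0043,-0.0026,-0.0001,0],[-0.0045,-0.0022,-0.0001,0],[-0.0047,-0.0017,-0.0001,0],[-0.0048,-0.0012,-0.0001,0]],
  ],
)

```text
clock: 21.83
tool_pos: [0.5696, 0.0371, 0.247]
tool_rot: [0.494, 0.506, -0.493, 0.507]
ft_force: [4.8, 3.4, -7.4]
opening: 0.0169
```

```bash
cat >> chk.py <<'E'
b=cv2.resize(np.ascontiguousarray(t[140:260,200:380,::-1]),None,fx=4,fy=4,interpolation=cv2.INTER_CUBIC)
g=(b[...,1].astype(float)-b[...,2])[135:165].mean(0);c=np.where(np.diff((g>20).astype(int)))[0]
print("edges",[round(float(x+(20-g[x])/(g[x+1]-g[x])),1) for x in c])
E
python3 chk.py
```

```text
[0.5696 0.0371 0.247 ] [ 4.8  3.4 -7.4] 21.83 0.0169 ang from tcp 4.471 rad 0.0503
plate 16932 [[0.4753, 0.1155, 0.0677], [0.4964, 0.134, 0.0702], [0.5166, 0.1504, 0.0716]]
carr 40048 [[0.5776, 0.1152, 0.131], [0.6008, 0.1284, 0.135], [0.626, 0.1401, 0.1366]]
carr 389 [[0.5817, 0.1229, 0.1303], [0.6151, 0.1429, 0.1358], [0.6505, 0.1612, 0.1419]]
blank 456 [[0.6165, 0.1806, 0.1162], [0.646, 0.217, 0.1444], [0.6822, 0.2408, 0.157]]
edges [105.0, 138.1, 228.5, 236.0, 266.8, 323.5, 340.7, 365.7, 374.7, 518.4, 528.1, 551.9]
```

>>> servo_tool(
  targets=[
    [[-0.0049,-0.0007,-0.0001,0],[-0.005,-0.0002,-0.0001,0],[-0.005,0.0003,0,0],[-0.0049,0.0008,-0.0001,0],[-0.0048,0.0012,0,0],[-0.0047,0.0017,-0.0001,0],[-0.0045,0.0022,0,0],[-0.0043,0.0026,-0.0001,0],[-0.004,0.003,0,0],[-0.0037,0.0034,0,0]],
  ],
)

```text
clock: 22.77
tool_pos: [0.5814, 0.0383, 0.2913]
tool_rot: [0.491, 0.509, -0.495, 0.504]
ft_force: [-3.6, 5.6, -8.8]
opening: 0.0169
```

```bash
python3 chk.py
```

```text
[0.5814 0.0383 0.2913] [-3.6  5.6 -8.8] 22.77 0.0169 ang from tcp 5.429 rad 0.0492
plate 12490 [[0.4753, 0.1153, 0.0679], [0.4966, 0.1389, 0.0704], [0.5164, 0.1567, 0.0829]]
carr 36772 [[0.5783, 0.1154, 0.1321], [0.6141, 0.1344, 0.1351], [0.6503, 0.1507, 0.1367]]
carr 384 [[0.5817, 0.1232, 0.1301], [0.6135, 0.1431, 0.1358], [0.6503, 0.1613, 0.1418]]
blank 444 [[0.617, 0.1818, 0.1161], [0.6462, 0.2174, 0.1444], [0.6821, 0.2406, 0.1572]]
edges [105.0, 138.2, 228.4, 236.1, 267.0, 318.4, 336.5, 359.6, 371.4, 517.2, 529.4, 551.8]
```

>>> servo_tool(
  targets=[
    [[0,0,0,0],[0,0,0,0],[0,0,0,0],[0,0,0,0],[0,0,0,0],[0,0,0,0],[0,0,0,0],[0,0,0,0],[0,0,0,0],[0,0,0,0]],
  ],
)

```text
clock: 23.7
tool_pos: [0.5818, 0.0383, 0.292]
tool_rot: [0.492, 0.509, -0.495, 0.505]
ft_force: [-2.1, 5.8, -5.3]
opening: 0.0171
```

```bash
python3 chk.py
```

```text
[0.5818 0.0383 0.292 ] [-2.1  5.8 -5.3] 23.7 0.0171 ang from tcp 5.445 rad 0.0493
plate 12408 [[0.4752, 0.1153, 0.0679], [0.4965, 0.1389, 0.0704], [0.5164, 0.1567, 0.0828]]
carr 36407 [[0.5785, 0.1153, 0.1322], [0.6141, 0.1345, 0.1351], [0.6503, 0.1509, 0.1367]]
carr 379 [[0.582, 0.1231, 0.1299], [0.6136, 0.1427, 0.1359], [0.6498, 0.1612, 0.1426]]
blank 441 [[0.6174, 0.1769, 0.116], [0.646, 0.2176, 0.1438], [0.6826, 0.241, 0.1559]]
edges [105.0, 138.2, 228.4, 236.1, 267.1, 318.3, 336.2, 359.7, 371.3, 517.7, 528.8, 551.5]
```

The carriage has stopped backing off: it is seated on the tooth flank 2.2 mm back. Squeeze is about 5.2 mm (roughly 78 N). Winding another 0.6 rad should give about 6.2 mm, with a total of 0.88 turn since the nip.

>>> servo_tool(
  targets=[
    [[-0.0033,0.0038,-0.0003,0],[-0.0029,0.0041,-0.0003,0],[-0.0025,0.0043,-0.0003,0],[-0.002,0.0046,-0.0003,0],[-0.0016,0.0047,-0.0002,0],[-0.0011,0.0049,-0.0002,0],[0,0,0,0],[0,0,0,0],[0,0,0,0],[0,0,0,0]],
  ],
)

```text
clock: 24.63
tool_pos: [0.6081, 0.04, 0.3073]
tool_rot: [0.491, 0.508, -0.495, 0.505]
ft_force: [-7.6, 2.8, 4.5]
opening: 0.017
```

```bash
python3 chk.py
```

```text
[0.6081 0.04   0.3073] [-7.6  2.8  4.5] 24.63 0.017 ang from tcp 6.07 rad 0.0494
plate 10529 [[0.4753, 0.1152, 0.0677], [0.497, 0.1386, 0.0704], [0.5166, 0.1565, 0.0829]]
carr 32193 [[0.5789, 0.1153, 0.1325], [0.6147, 0.1366, 0.1351], [0.6507, 0.1547, 0.1367]]
carr 380 [[0.5817, 0.1257, 0.1303], [0.6165, 0.143, 0.1358], [0.6512, 0.1612, 0.1421]]
blank 456 [[0.617, 0.1818, 0.1161], [0.6458, 0.2182, 0.1443], [0.6825, 0.2417, 0.1567]]
edges [105.0, 138.2, 228.4, 236.1, 267.5, 323.8, 332.7, 352.7, 525.8, 552.2]
```

Done winding. Opening the fingers and rising clear.

>>> servo_tool(
  targets=[
    [[0,0,0,0],[0,0,0,0],[0,0,0,0],[0,0,0,0],[0,0,0,0],[0,0,0,0],[0,0,0,0],[0,0,0,0],[0,0,0,0],[0,0,0,0]],
  ],
  fingers=0.05,
)

```text
clock: 25.57
tool_pos: [0.6098, 0.0399, 0.3079]
tool_rot: [0.493, 0.507, -0.493, 0.507]
ft_force: [-0.2, -1.5, -0.7]
opening: 0.0504
```

>>> servo_tool(
  targets=[
    [[-0.01,0,0,0],[-0.02,0,0,0],[-0.02,0,0,0],[-0.025,0,0,0],[-0.03,0,0,0],[-0.03,0,0.01,0],[-0.01,-0.02,0.03,0],[0,-0.02,0.03,0],[0,-0.02,0.03,0],[0,-0.02,0.03,0]],
  ],
)

```text
clock: 26.4
tool_pos: [0.5324, -0.093, 0.4545]
tool_rot: [0.493, 0.506, -0.493, 0.508]
ft_force: [0.4, -0.1, -0.9]
opening: 0.05
```

>>> servo_tool(
  targets=[
    [[0,-0.02,0.03,0],[0,-0.02,0.03,0],[0,-0.02,0.03,0],[0,0,0,0],[0,0,0,0],[0,0,0,0],[0,0,0,0],[0,0,0,0],[0,0,0,0],[0,0,0,0]],
  ],
)

```text
clock: 27.23
tool_pos: [0.4763, -0.1829, 0.4528]
tool_rot: [0.493, 0.507, -0.493, 0.507]
ft_force: [-0.1, 0.2, 0.7]
opening: 0.0499
```

```bash
python3 chk.py; python3 - <<'E'
from plate import *
p,P=top("pics/t9.png");np.save("P9.npy",P)
cv2.imwrite("pics/t9full.png",p[:,:,::-1])
k=(P[...,2]>.13)&(P[...,2]<.18)&(P[...,0]>.57)&(P[...,0]<.68)&(P[...,1]<.085)&(P[...,1]>-.02)
print("grip",k.sum(),np.percentile(P[k],[3,50,97],axis=0).round(4).tolist())
E
```

```text
[ 0.4763 -0.1829  0.4528] [-0.1  0.2  0.7] 27.23 0.0499 ang from tcp 5.65 rad 0.2404
carr 473 [[0.5818, 0.1155, 0.1299], [0.6159, 0.139, 0.1357], [0.6509, 0.1612, 0.1423]]
blank 447 [[0.6195, 0.1787, 0.1166], [0.646, 0.217, 0.144], [0.6823, 0.2408, 0.1565]]
edges [105.1, 138.2, 228.4, 236.1, 267.5, 338.8]
carr 477 [[0.5824, 0.1157, 0.1297], [0.6166, 0.1386, 0.1358], [0.6507, 0.1609, 0.1421]]
blank 447 [[0.6168, 0.1793, 0.1158], [0.6455, 0.2169, 0.1432], [0.6826, 0.2409, 0.1567]]
grip 209 [[0.5997, 0.0089, 0.1533], [0.6065, 0.0477, 0.1624], [0.616, 0.084, 0.1686]]
```

View pics/t9full.png

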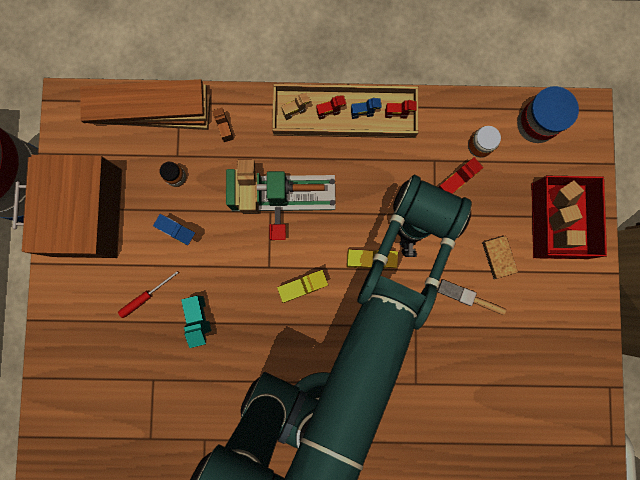

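The picture shows the blank upright between the jaws (246,185), the lever plate up (278,232) and the grip near the top (305,187). The red horse (462,178) and blue horse (174,229) haven't moved. Handing in.

```bash
python3 -c "
from workcell import env
print(env.close_job())"
```

```text
the job is handed in; nothing more can be done
None
```

The bare horse is clamped in the vise, and I handed the job in at about 27 s of the 59 s allowed; no verdict is reported. I pressed the lever, slid the jaw in until the horse was nipped against the fixed jaw (about 11 N above drag), and let the lever up. Then I wound the crank about 5.5 rad (0.88 turn), released it and moved clear.

**Last checks**
- **Horse:** it is upright and tight between pad and fixed jaw, and its position did not shift during winding.
- **Lever:** the plate was back at its full-up height (70 mm) at the last look, just before I released the crank.
- **Crank:** it stayed at about 6.05 rad after release.
- **Painted horses:** the red and blue ones look unmoved in the top picture.
- **Robot:** it is touching nothing, and the force reading is near zero.

**Disagreement:** the carriage backed off about 2.4 mm onto its tooth while I was winding. That leaves about 6 mm of squeeze (roughly 90 N). Measured from the squeeze, the winding after bite is about 0.65 turn rather than 0.88, but both are within half a turn to one turn. The squeeze is worked out from camera edges and the crank angle, good to about 0.7 mm, because the force reading was too noisy to show the bite directly.

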